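# Open the latched belt guard with the release rod

### The arm

A 7-joint arm with a two-finger parallel gripper is mounted at the origin on the work surface. World frame = base frame: x ahead of the robot, y to its left, z up, the work surface at z = 0. Lengths are in m, angles in rad, forces in N, time in s.
With the tool pointing down it reaches from about 0.4 to 0.85 m from the base axis. Payload 6.9 kg.
Tool frame: the origin (TCP) lies at the very end of the fingers, on their centre line; the grasp point (between the pads) lies 19 mm behind it; z points along the fingers, y is the line along which they close (so a half turn about z gives the same grasp; the last joint's range is limited). The gripper opens to 85 mm and grips with 20 to 120 N. Pads are 22 mm wide; open, the fingers measure 114 mm over their backs; the gripper's body (76 mm by 85 mm) begins 54 mm behind the grasp point. The pads swing forward as they close: fully open they stand 13 mm farther back than shut.
Start: joints at [1.331, 0.507, -0.238, 1.5, 0.126, 1.149, -0.155], TCP at [0.212, -0.588, 0.231] pointing down, gripper open.
Joint ranges: [-3.08, 3.08], [-0.24, 2.05], [-1.43, 1.35], [0, 2.5], [-1.52, 4.66], [0.17, 1.96], [-2.89, 2.89]. Speed limits (rad/s): [2.39, 2.39, 3.14, 3.14, 3.14, 3.14, 3.14].

### API

Orientations are given as a rotation vector (axis times angle).
In Python, from cell import monitor, cams, arm gives the robot as it stands. The module is installed in compiled form; this text tells all that it offers.
- The arm moves only by the tool move_arm, never from a script. Its argument "steps" is a list of rows, each a list of 3 entries, a list of its own where there are three numbers: the turn, a rotation vector about the tool's x, y, z scaled (see below), then the shift along the tool's x, y, z scaled (see below), then the closure, from -1 (fully open) to 1 (shut). A call has 1 to 5 rows; each row shifts and turns the commanded pose from where the row before left it, along the tool's axes as they then stand; what a row does not reach is not made up. The controller multiplies each number of a shift by 1 m and each number of a turn by 120 degrees. A row lasts 1/8 s, in which the tool goes at most 62.5 mm and 10.7 degrees, less where a joint would pass 70% of its speed; a pose out of reach is approached as far as the arm can. A call with a number of a shift or a turn outside -1 to 1 is refused whole. A call with a gripper value outside its range is refused whole. The fingers move at their own pace and stop on an object; "squeeze" is the grip in N (left out, the last holds). Time passes only in rows, so rows that do not move let the fingers close. It gives the time, the measured TCP pose, the force, the opening and the grip force at its end, in the units of the state.
- monitor.observe(): the state, without advancing time (a new reading comes with each control period).
- cams.camera(name): name is "side" or "top"; returns the picture (480x640x3 uint8, red, green, blue); there is no depth.
- cams.camera_model(name): a dict with "vfov" (degrees; the focal length in pixels is half the picture's height over the tangent of half this angle, whatever the lens; pixels are square), "cx", "cy" (the principal point, pixels), "R" (3x3) and "t" (3): a world point X has camera coordinates R X + t. Camera axes: x right, y down, z forward; pixel columns grow to the right and rows downward; lengths in m; the calibration is good to about 2 mm. A picture is of the moment at which its call begins. camera_model takes no time and is no camera call.
- arm.job_done(): hands the job in; it is judged then, once.
The state is a dict: "clock": time; "joints": joint angles; "joint_vel": joint speeds; "joint_torque": joint torques, N m; "position": TCP position; "tcp_rot": TCP orientation; "contact_force": force on the tool from outside, world axes, zero at the start; "ft_torque": the same for the moment, N m; "finger_gap": finger opening in m; "finger_force": force on a finger pad.
Only numpy, scipy, OpenCV 4.12 (cv2) and the standard library are available. Lean on these libraries where they do the work, as an engineer would, in place of code of your own. Each camera call takes 0.05 s, during which the arm holds its last target. There are 200 camera calls.

### The job

Clear the carton from in front of the green belt guard by setting it squarely on top of the column of cartons and letting go. Then draw the red-handled release rod out from under the riser by its shank (you will need to put it down and take it again by the handle to reach deep enough) and push its shank through the hole in the guard's face until the hidden latch lets go and the cover springs up. Last, draw the rod out and lay it flat on the bench in front of the guard; leave the cover up, and do not shove or knock over the tin, jar, glue bottle or column.

Things in the scene. Friction and masses are not known exactly. Their poses are not given: they have to be found in the camera images.
- guard_hole (a point): Centre of the access hole (square, 19 mm wide, yellow surround) in the front face of the fixed green belt guard, 69.5 mm above the bench; the point lies in the face, at the middle of its width. x points level into the guard, square to the face, y to its left, z up.
- guard: The green belt guard: origin on the bench under its middle, 90 mm behind the front face; axes as guard_hole. A box 200 mm wide, 165 mm deep (x), 116 mm tall with its cover. A foot 8 mm high and 230 mm wide stands 10 mm out in front; a grey motor stands behind.
- striker (a point): Hidden in the guard in line with the hole: front of the spring latch's striker plate (50 mm wide), 88 mm in from the face. It takes 4 to 11 N to push inward (x), frees the cover after 7 mm of travel (rod tip 95 mm in) and stops hard after 16 mm (104 mm in); it springs back.
- cover (a joint): The guard's green top cover, hinged along its rear (far) top edge: 0 is shut and latched, it springs up by itself to 1.25 rad when the latch is tripped, taking about 1 s, and stays up (its front edge then about 280 mm above the bench). It cannot be lifted while latched.
- rod_handle (a point): Centre of the red handle (85 x 28 x 28 mm) of the release rod. A steel shank, 8 mm in diameter, 130 mm long, goes on from its front on the same centre line. x points to the tip, which is 172.5 mm from this point. 0.16 kg, balanced 20 mm behind the handle's front end; lying down, its centre line is 14 mm up, shank clear of the bench.
- rod_tip (a point): Tip of the release rod's shank, on its centre line, same axes as the handle. At the start the handle lies wholly under the riser, on the bench, and about 110 mm of shank sticks out of its open side.
- riser_mid (a point): Centre of the bench riser, on the bench: a fixed dark steel stand 130 x 130 mm and 54 mm tall with walls 6 mm thick on three sides, open on its -x side only; the space under its top is 46 mm high and 118 mm wide. The open edge is 65 mm from this point along -x. It stands on the left or the right of the bench.
- carton_mid (a point): Centre of the closed carton that stands in front of the guard's hole: 60 mm (x) by 110 mm (y) by 60 mm tall, about 0.22 kg.
- carton_top_mid (a point): Centre of the upper carton of the column of two like cartons (60 x 110 x 60 mm), with its axes.
- carton_low_mid (a point): Centre of the lower carton of the column; it stands on a fixed wooden pad 150 x 170 x 12 mm.
- carton: The carton to be stacked; origin at the centre of its underside.
- rod: The release rod; origin at the junction of handle and shank, on the handle's underside; x to the tip, z up when it lies on that side.
- tin_mid (a point): Bystander: squat closed tin, 60 mm diameter, 40 mm tall, standing beside the rod; the point is its centre.
- jar_mid (a point): Bystander: jar, 50 mm diameter, 65 mm tall, standing on top of the riser; the point is its centre.
- glue_mid (a point): Bystander: glue bottle, 54 mm diameter, 120 mm tall, standing near the column; the point is its centre.

How it is judged:
On the way, in this order (a step that is already met when the one before it is completed fails the run):
1. the carton from in front of the guard stands squarely on top of the column, let go (horizontal distance between carton_mid and carton_top_mid below 0.012 m and z of carton_mid in the frame of carton_top_mid between 0.054 and 0.066 m and angle between the x axis of carton_mid and the x axis of carton_top_mid, either way round below 0.14 rad and angle between carton_mid's own z axis and vertical below 0.08 rad and linear speed of carton below 0.02 m/s and contact force between the fingers and carton below 0.1 N), for 0.2 s.
2. the cover springs up with the rod's tip still inside the hole (value of joint cover above 0.3 rad and x of rod_tip in the frame of guard_hole above 0.03 m and y of rod_tip in the frame of guard_hole between -0.02 and 0.02 m).
At the end, for the whole second after the job is handed in: The carton stands upright on the column's upper carton, centred within 12 mm and square within 8 degrees, at rest; the cover is up (over 1.0 rad); the rod is out of the hole and lies flat and still on the bench (handle centre and tip both under 30 mm high) (horizontal distance between carton_mid and carton_top_mid below 0.012 m and z of carton_mid in the frame of carton_top_mid between 0.054 and 0.066 m and angle between the x axis of carton_mid and the x axis of carton_top_mid, either way round below 0.14 rad and angle between carton_mid's own z axis and vertical below 0.08 rad and linear speed of carton below 0.02 m/s and value of joint cover above 1 rad and x of rod_tip in the frame of guard_hole below -0.005 m and height (world z) of each of rod_handle, rod_tip below 0.03 m and linear speed of rod below 0.03 m/s); the robot touches nothing.
It fails at once if a bystander is pushed or knocked over (moved more than 30 mm) (distance of any of tin_mid, jar_mid, glue_mid from where it was at the start of the episode above 0.03 m).
It fails at once if the cartons already in the column are shoved (more than 20 mm) (distance of any of carton_top_mid, carton_low_mid from where it was at the start of the episode above 0.02 m).
It also fails if it takes over 72 s, if anything falls off the work surface, if the arm or the gripper's body presses on something with over 40 N, if the wrist force passes 120 N, or if a joint passes its speed limit or range.

## Working session

There is one attempt and no reset: what is moved stays moved. The work goes in short steps, Python scripts to look and compute and a tool call to move; the robot and the scene stay as the last step left them, time stands still between calls to the robot, and variables do not carry over. Pictures are saved under pics/ and viewed, at most 10 in all, crops included, and the job is handed in when it is done.

Besides the shell and the picture viewer there is one more tool, called by a JSON object that holds its "name" and its "arguments". move_arm: Moves the arm, as the interface text tells. Its arguments: {"type":"object","properties":{"steps":{"type":"array"},"squeeze":{"type":"number"}},"required":["steps"]}

```bash
mkdir -p pics; python3 - <<'E'
from cell import monitor,cams,arm
import cv2,json
s=monitor.observe()
print({k:(v if not hasattr(v,'tolist') else v.tolist()) for k,v in s.items()})
for n in("side","top"):
    im=cams.camera(n);cv2.imwrite(f"pics/{n}0.png",im[:,:,::-1]);print(n,cams.camera_model(n))
E
```

```text
{'clock': 0.0, 'joints': [1.3305124293800916, 0.5083341028283994, -0.2375285188397318, 1.5011363358889414, 0.12571196428820242, 1.1489337976016534, -0.15480922519018817], 'joint_vel': [-0.0014417396634842617, 0.00043074431630573057, -0.001552713051669124, 0.0013358536489504066, -0.0006551033661937305, -0.0018210450898298496, -0.0012680695777019923], 'joint_torque': [0.0005568580127146561, -62.06028699874878, -2.186274379491806, -24.965336322784424, 0.012728934525512159, 0.01200784114189446, -2.138127797479683e-05], 'position': [0.2115818244151395, -0.5875481735810798, 0.23043093816123147], 'tcp_rot': [-3.0929939120806718, -0.540172995915953, 0.0005666629114888359], 'contact_force': [0.31937001219772865, -0.5316249683695355, 0.8122898370290713], 'ft_torque': [-0.017145430319918966, -0.006236750003759346, 0.02029296216111917], 'finger_force': 0.0, 'finger_gap': 0.0853227234524652}
side {'vfov': 45.20471003025846, 'cx': 319.95080515236, 'cy': 237.46819653621006, 'R': array([[ 0.97379317, -0.22735124, -0.00618673],
       [-0.16563634, -0.69028919, -0.70431913],
       [ 0.15585719,  0.6868859 , -0.70985653]]), 't': array([-0.57958036,  0.18500196,  1.30929596])}
top {'vfov': 57.64291785251656, 'cx': 328.9251542067828, 'cy': 235.0042718712668, 'R': array([[ 0.0308939 , -0.99952181,  0.00131286],
       [-0.97738409, -0.03048452, -0.20926307],
       [ 0.20920303,  0.00518179, -0.9778585 ]]), 't': array([-2.82346738e-04,  6.03672459e-01,  8.80755668e-01])}
```

View pics/side0.png

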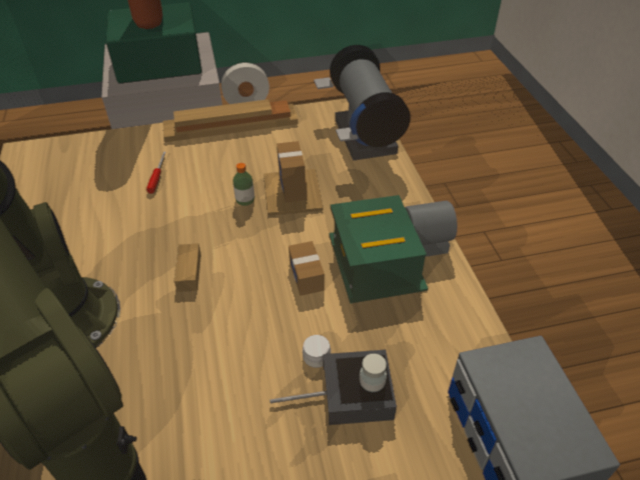

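View pics/top0.png

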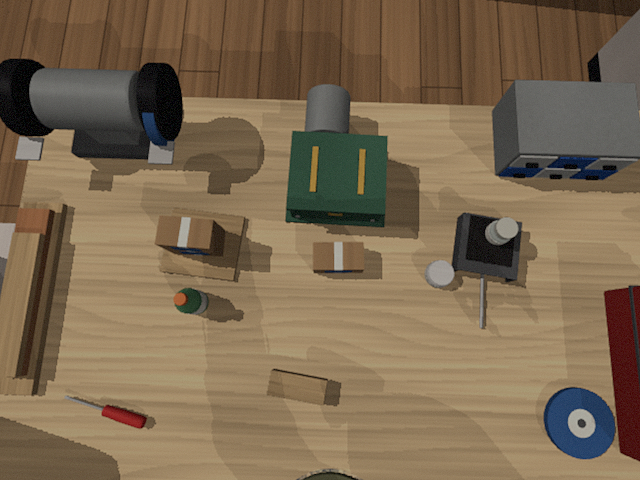

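The side view shows the carton at (307,267) in front of the guard, the column at (291,170) and the glue at (243,184). It also shows the riser at (360,385) with the rod shank from (271,402) to (325,396), and the tin at (316,350). In the top view the carton is at (338,255), the column at (190,232), the guard front edge at row ~222 and the shank from (484,280) to (482,327).

```bash
cat >h.py <<'E'
import numpy as np,cv2
from cell import monitor,cams,arm
from scipy.spatial.transform import Rotation as Ro
def px2w(n,u,v,z):
    m=cams.camera_model(n);f=240/np.tan(np.radians(m['vfov']/2));R=np.array(m['R']);t=np.array(m['t'])
    d=R.T@np.array([(u-m['cx'])/f,(v-m['cy'])/f,1]);c=-R.T@t
    return c+d*(z-c[2])/d[2]
def w2px(n,X):
    m=cams.camera_model(n);f=240/np.tan(np.radians(m['vfov']/2));p=np.array(m['R'])@X+m['t']
    return np.array([m['cx']+f*p[0]/p[2],m['cy']+f*p[1]/p[2]])
def tri(ps):
    A=[];b=[]
    for n,u,v in ps:
        m=cams.camera_model(n);f=240/np.tan(np.radians(m['vfov']/2));R=np.array(m['R']);t=np.array(m['t'])
        for k,a in((0,(u-m['cx'])/f),(1,(v-m['cy'])/f)):
            A.append(R[k]-a*R[2]);b.append(a*t[2]-t[k])
    return np.linalg.lstsq(np.array(A),np.array(b),rcond=None)[0]
E
python3 - <<'E'
import cv2
a=cv2.imread('pics/top0.png');s=cv2.imread('pics/side0.png')
def z(i,x,y,w,h,k,o): cv2.imwrite(o,cv2.resize(i[y:y+h,x:x+w],None,fx=k,fy=k,interpolation=cv2.INTER_CUBIC))
z(a,145,185,400,160,2,'pics/t1.png')
b=cv2.resize(a[205:285,150:250],None,fx=4,fy=4,interpolation=2)
c=cv2.resize(a[205:285,295:395],None,fx=4,fy=4,interpolation=2)
d=cv2.resize(a[205:335,420:530],None,fx=4,fy=4,interpolation=2)[:280*2,:400]
d=cv2.copyMakeBorder(d,0,600-d.shape[0],0,0,0) if d.shape[0]<600 else d
import numpy as np
e=np.vstack([np.hstack([b,c]),cv2.resize(s[130:230,215:335],None,fx=2.5,fy=2.5,interpolation=2)[:250,:300].repeat(1,0) if 0 else np.zeros((0,800,3),np.uint8)])
f=cv2.resize(a[260:335,420:520],None,fx=3,fy=3,interpolation=2)
g=np.zeros((225,800,3),np.uint8);g[:,:300]=f;g[:,320:560]=cv2.resize(s[235:310,275:355],None,fx=3,fy=3,interpolation=2)
g[:,575:800]=cv2.resize(s[140:215,260:335],None,fx=3,fy=3,interpolation=2)
cv2.imwrite('pics/m1.png',np.vstack([e,g]))
E
```

```text
(no output)
```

View pics/m1.png

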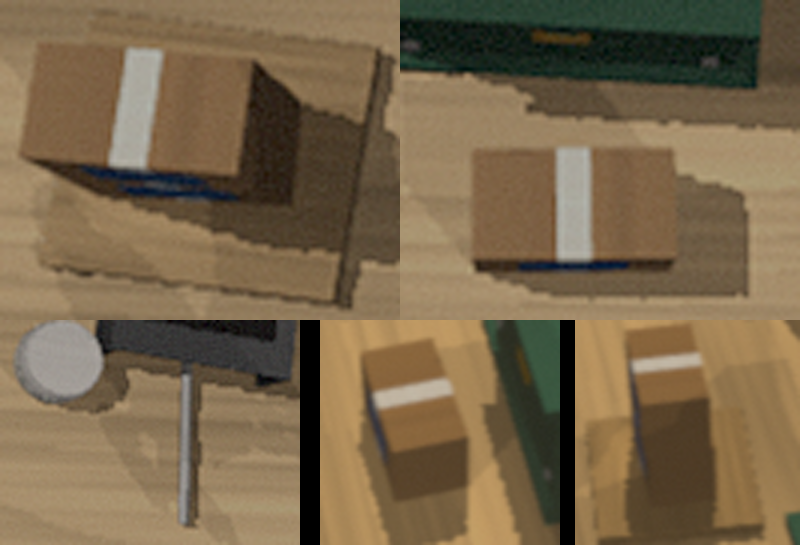

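The crop shows the carton and column lids cleanly, with the carton's lid corners at top-view (313,242)–(364,270). The column lid's corners run (159.5,216), (213,220), (209.5,249.5), (155.5,244.5). The yellow hole rim is at about (335,214.5) and the rod tip at about (482,328).

```bash
python3 - <<'E'
from h import *
P=lambda L,z:np.array([px2w('top',u,v,z)[:2] for u,v in L])
def rep(n,c):
    print(n,c.mean(0).round(4),'yaw of long axis',np.degrees(np.arctan2(*( (c[1]-c[0]+c[2]-c[3])[::-1]))).round(2),'sides',[np.linalg.norm(c[i]-c[i-1]).round(3) for i in range(4)])
rep('col',P([(159.5,215.75),(213,220),(209.5,249.5),(155.5,244.5)],.132))
rep('carton',P([(313,242.25),(363.75,242.25),(364,270.25),(313.5,270.25)],.06))
print('hole',px2w('top',335.25,214.5,.0695+.01))
print('foot',P([(286,222),(384.25,227)],.008))
r=P([(482,328),(482.2,277)],.014);print('rod tip, at riser',r,r[1]-r[0])
print('tin',px2w('top',440,273.3,.04),'jar',px2w('top',507,229,.065+.054),'glue',px2w('top',181,299,.12))
print('riser',P([(458,214),(521,218)],.054))
# guard colours: side edges of the guard cover / yellow in side
a=cv2.imread('pics/top0.png');b=cv2.imread('pics/side0.png')
for n,i in(('top',a),('side',b)):
    h=cv2.cvtColor(i,cv2.COLOR_BGR2HSV)
    m=cv2.inRange(h,(15,150,60),(32,255,255));k,l,st,ce=cv2.connectedComponentsWithStats(m)
    print(n,[(st[j].tolist(),ce[j].round(1).tolist()) for j in range(1,k) if st[j][4]>12])
print(w2px('side',px2w('top',335.25,214.5,.0695)))
print(Ro.from_rotvec(monitor.observe()['tcp_rot']).as_matrix().round(3))
E
```

```text
col [0.5853 0.3084] yaw of long axis -93.21 sides [np.float64(0.059), np.float64(0.109), np.float64(0.061), np.float64(0.109)]
carton [ 0.5583 -0.0037] yaw of long axis -88.22 sides [np.float64(0.061), np.float64(0.11), np.float64(0.061), np.float64(0.108)]
hole [0.64554744 0.00616525 0.0795    ]
foot [[ 0.64297139  0.11885564]
 [ 0.63818905 -0.10819567]]
rod tip, at riser [[ 0.41687738 -0.32185846]
 [ 0.5287003  -0.32705441]] [ 0.11182292 -0.00519595]
tin [ 0.53066025 -0.22624775  0.04      ] jar [ 0.61548323 -0.34519148  0.119     ] glue [0.4533399  0.30563568 0.12      ]
riser [[ 0.66190762 -0.26547341]
 [ 0.65711457 -0.40431982]]
top [([310, 146, 8, 46, 269], [313.7, 169.4]), ([358, 149, 8, 45, 268], [361.2, 171.4]), ([329, 213, 13, 3, 19], [335.2, 214.2])]
side [([389, 51, 251, 429, 27758], [538.3, 236.1]), ([296, 71, 31, 23, 217], [309.4, 80.7]), ([273, 75, 23, 19, 113], [284.9, 84.9]), ([458, 77, 10, 11, 34], [463.2, 82.2]), ([493, 76, 11, 8, 28], [497.9, 78.9]), ([486, 81, 24, 12, 82], [495.5, 86.5]), ([295, 89, 11, 8, 28], [299.5, 91.7]), ([509, 95, 8, 7, 16], [512.4, 98.2])
[... 624 characters left out ...]
10, 187], [371.2, 212.8]), ([361, 237, 44, 11, 214], [382.7, 242.1]), ([341, 246, 4, 10, 14], [342.6, 250.9]), ([544, 306, 7, 10, 23], [546.5, 310.0]), ([535, 310, 8, 8, 17], [538.2, 313.5]), ([576, 324, 7, 10, 18], [578.8, 327.4]), ([584, 332, 17, 16, 92], [591.9, 340.5]), ([553, 336, 17, 18, 88], [561.4, 342.8]), ([547, 339, 6, 8, 14], [549.6, 343.1]), ([570, 347, 6, 9, 16], [572.5, 351.1]), ([601, 347, 8, 9, 18], [603.6, 351.4]), ([591, 348, 9, 4, 17], [595.1, 349.5]), ([553, 351, 14, 12, 35], [560.9, 356.4]), ([588, 354, 7, 7, 24], [590.8, 357.2]), ([610, 472, 10, 8, 27], [614.9, 476.8])]
[340.98402006 247.80953809]
[[ 0.941  0.339 -0.001]
 [ 0.339 -0.941  0.001]
 [-0.    -0.002 -1.   ]]
```

{"name": "move_arm", "arguments": {"steps": [[[0,0,0],[0.0436,-0.0359,0],-1],[[0,0,0],[0.0436,-0.0359,0],-1],[[0,0,0],[0.0436,-0.0359,0],-1],[[0,0,0],[0.0436,-0.0359,0],-1],[[0,0,0],[0.0436,-0.0359,0],-1]], "squeeze": 30}}

```text
clock: 0.72
position: [0.3566, -0.3435, 0.2311]
tcp_rot: [-3.095, -0.54, 0.0]
contact_force: [0.9, -0.6, 0.1]
finger_gap: 0.0854
finger_force: 0.0
```

{"name": "move_arm", "arguments": {"steps": [[[0,0,0],[0.0436,-0.0359,0],-1],[[0,0,0],[0.0436,-0.0359,0],-1],[[0,0,0],[0.0436,-0.0359,0],-1],[[0,0,0],[0.0436,-0.0359,0],-1],[[0,0,0],[0.0436,-0.0359,0],-1]]}}

```text
clock: 1.35
position: [0.5009, -0.1009, 0.2311]
tcp_rot: [3.095, 0.54, -0.0]
contact_force: [1.2, -0.7, 0.5]
finger_gap: 0.0854
finger_force: 0.0
```

{"name": "move_arm", "arguments": {"steps": [[[0,0,-0.08],[0,0,0],-1],[[0,0,-0.08],[0,0,0],-1],[[0,0,-0.08],[0,0,0],-1],[[0,0,-0.08],[0,0,0],-1],[[0,0,-0.08],[0,0,0],-1]]}}

```text
clock: 1.98
position: [0.5001, -0.1025, 0.231]
tcp_rot: [-2.602, -1.759, 0.001]
contact_force: [-0.1, -0.4, 0.0]
finger_gap: 0.0856
finger_force: 0.0
```

{"name": "move_arm", "arguments": {"steps": [[[0,0,-0.08],[0,0,0],-1],[[0,0,-0.08],[0,0,0],-1],[[0,0,-0.04],[0,0,0],-1]]}}

```text
clock: 2.35
position: [0.5, -0.1026, 0.2309]
tcp_rot: [-2.181, -2.26, 0.001]
contact_force: [0.4, -0.2, 1.2]
finger_gap: 0.0854
finger_force: 0.0
```

```bash
cat >>h.py <<'E'
def go(p,axes=None):
    s=monitor.observe();R=Ro.from_rotvec(s['tcp_rot']).as_matrix()
    print('t',round(s['clock'],2),'pos',np.round(s['position'],4),'tool x',R[:,0].round(3),'y',R[:,1].round(3),'z',R[:,2].round(3))
    d=R.T@(np.array(p)-s['position']);print('shift tool',d.round(4))
    if axes is not None: # axes: (tool y dir, tool z dir)
        y,z=[np.array(a,float) for a in axes];z/=np.linalg.norm(z);y-=z*(y@z);y/=np.linalg.norm(y)
        r=Ro.from_matrix(R.T@np.c_[np.cross(y,z),y,z]).as_rotvec();print('turn deg',np.degrees(r).round(2),'units',(np.degrees(r)/120).round(4))
E
python3 -c "
from h import *
go([.5583,-.0037,.018],([1,.031,0],[0,0,-1]))"
```

```text
t 2.35 pos [ 0.5    -0.1026  0.2309] tool x [-0.035  0.999  0.   ] y [ 0.999  0.035 -0.001] z [-0.001  0.    -1.   ]
shift tool [0.0967 0.0619 0.2129]
turn deg [-0.05 -0.02  0.26] units [-0.0004 -0.0002  0.0021]
```

{"name": "move_arm", "arguments": {"steps": [[[0,0,0],[0.0483,0.031,0],-1],[[0,0,0],[0.0483,0.031,0],-1],[[0,0,0],[0,0,0.055],-1],[[0,0,0],[0,0,0.055],-1],[[0,0,0],[0,0,0.05],-1]]}}

```text
clock: 2.98
position: [0.5587, -0.004, 0.0692]
tcp_rot: [-2.185, -2.256, 0.001]
contact_force: [0.6, -0.6, -0.4]
finger_gap: 0.0853
finger_force: 0.0
```

{"name": "move_arm", "arguments": {"steps": [[[0,0,0],[0,0,0.03],-1],[[0,0,0],[0,0,0.023],-1],[[0,0,0],[0,0,0],1],[[0,0,0],[0,0,0],1],[[0,0,0],[0,0,0],1]], "squeeze": 30}}

```text
clock: 3.6
position: [0.5595, -0.0041, 0.0191]
tcp_rot: [2.186, 2.255, 0.001]
contact_force: [0.1, 0.0, -2.8]
finger_gap: 0.0599
finger_force: 33.8
```

{"name": "move_arm", "arguments": {"steps": [[[0,0,0],[0,0,0],1],[[0,0,0],[0,0,0],1]]}}

```text
clock: 3.85
position: [0.5593, -0.0041, 0.0186]
tcp_rot: [2.186, 2.256, 0.0]
contact_force: [0.2, 0.3, -2.6]
finger_gap: 0.0597
finger_force: 33.8
```

{"name": "move_arm", "arguments": {"steps": [[[0,0,0],[0,0,-0.03],1],[[0,0,0],[0,0,-0.05],1],[[0,0,0],[0,0,-0.05],1],[[0,0,0],[0,0,-0.04],1],[[0,0,0],[0.03,0,0],1]]}}

```text
clock: 4.47
position: [0.5602, 0.0239, 0.1915]
tcp_rot: [2.188, 2.247, 0.005]
contact_force: [0.4, 0.3, -2.7]
finger_gap: 0.0596
finger_force: 34.3
```

{"name": "move_arm", "arguments": {"steps": [[[0,0,0],[0.05,0,0],1],[[0,0,0],[0.05,0,0],1],[[0,0,0.0435],[0.05,0,0],1],[[0,0,0],[0.05,0,0],1],[[0,0,0],[0.04,0,0],1]]}}

```text
clock: 5.1
position: [0.5583, 0.268, 0.1884]
tcp_rot: [-2.285, -2.156, -0.0]
contact_force: [-0.8, 1.0, -2.6]
finger_gap: 0.0597
finger_force: 34.2
```

```bash
python3 - <<'E'
from h import *
im=cams.camera('top')[:,:,::-1];s=cams.camera('side')[:,:,::-1]
cv2.imwrite('pics/top2.png',im);cv2.imwrite('pics/side2.png',s)
go([.5853,.3084,.190],([1,-.056,0],[0,0,-1]))
for n,i in(('top',im),('side',s)):
    h=cv2.cvtColor(np.ascontiguousarray(i),cv2.COLOR_BGR2HSV)
    q=w2px(n,[.6505,.005,.0695]);print(n,q)
    m=cv2.inRange(h,(15,150,50),(32,255,255));k,l,st,ce=cv2.connectedComponentsWithStats(m)
    print([(st[j].tolist(),ce[j].round(1).tolist()) for j in range(1,k) if st[j][4]>3 and np.hypot(*(ce[j]-q))<25])
E
```

```text
t 5.2 pos [0.557  0.2722 0.1886] tool x [0.052 0.999 0.004] y [ 0.999 -0.052 -0.001] z [-0.001  0.004 -1.   ]
shift tool [ 0.0376  0.0263 -0.0013]
turn deg [-0.05 -0.25  0.21] units [-0.0004 -0.0021  0.0018]
top [335.77760921 213.48678269]
[([328, 212, 14, 4, 28], [334.8, 214.0])]
side [342.04508517 247.96671511]
[([341, 246, 4, 10, 16], [342.6, 251.0])]
```

{"name": "move_arm", "arguments": {"steps": [[[0,0,0],[0.0376,0.0263,0],1],[[0,0,0],[0,0,0],1],[[0,0,0],[0,0,0.02],1],[[0,0,0],[0,0,0.01],1],[[0,0,0],[0,0,0.004],1]]}}

```text
clock: 5.82
position: [0.5871, 0.3007, 0.1537]
tcp_rot: [-2.287, -2.154, 0.002]
contact_force: [-0.4, 0.1, -2.6]
finger_gap: 0.0599
finger_force: 34.3
```

```bash
python3 - <<'E'
from h import *
go([.5853,.3084,.1506],([1,-.056,0],[0,0,-1]))
print(tri([('top',334.8,213.8),('side',342.6,250.9)]))
print(px2w('side',342.6,250.9,.0695),px2w('top',334.8,213.8,.0695))
E
```

```text
t 5.83 pos [0.5871 0.3007 0.1537] tool x [ 0.06   0.998 -0.001] y [ 0.998 -0.06  -0.001] z [-0.001 -0.001 -1.   ]
shift tool [ 0.0076 -0.0023  0.0031]
turn deg [-0.05  0.06 -0.24] units [-0.0005  0.0005 -0.002 ]
[0.65287427 0.0070166  0.05685289]
[ 0.64934611 -0.00455532  0.0695    ] [0.64972966 0.00710606 0.0695    ]
```

{"name": "move_arm", "arguments": {"steps": [[[0,0,-0.002],[0.0076,-0.0023,0],1],[[0,0,0],[0,0,0.0015],1],[[0,0,0],[0,0,0.001],1]]}}

```text
clock: 6.2
position: [0.5856, 0.3098, 0.1522]
tcp_rot: [2.281, 2.159, 0.001]
contact_force: [1.1, -0.7, -2.2]
finger_gap: 0.0597
finger_force: 34.3
```

```bash
python3 - <<'E'
from h import *
a=cams.camera('top')[:,:,::-1];s=cams.camera('side')[:,:,::-1]
cv2.imwrite('pics/top3.png',a);cv2.imwrite('pics/side3.png',s)
go([.5853,.3084,.1506],([1,-.056,0],[0,0,-1]))
Z=lambda i,x,y,w,h,k:cv2.resize(np.ascontiguousarray(i[y:y+h,x:x+w]),None,fx=k,fy=k,interpolation=2)
cv2.imwrite('pics/m3.png',np.vstack([np.hstack([Z(a,130,190,100,75,4),Z(s,240,115,100,75,4)]),np.hstack([Z(a,285,190,100,50,4),Z(s,310,220,100,50,4)])]))
E
```

```text
t 6.3 pos [0.5856 0.3093 0.1519] tool x [ 0.055  0.998 -0.   ] y [ 0.998 -0.055  0.   ] z [ 0. -0. -1.]
shift tool [-0.001  -0.0003  0.0013]
turn deg [0.01 0.01 0.03] units [0.0001 0.0001 0.0003]
```

View pics/m3.png

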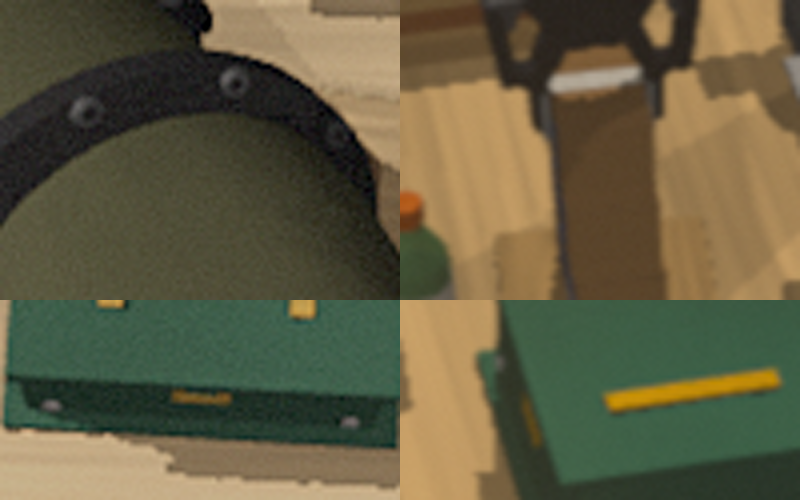

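The side crop shows the carton held squarely over the column. The hole's yellow rim is seen whole from the top camera at (334.8,213.8), but the cover hides its upper part from the side camera. Releasing now.

{"name": "move_arm", "arguments": {"steps": [[[0,0,0],[-0.001,0,0.001],1],[[0,0,0],[0,0,0],-1],[[0,0,0],[0,0,0],-1],[[0,0,0],[0,0,0],-1],[[0,0,0],[0,0,0],-1]]}}

```text
clock: 6.92
position: [0.5856, 0.3085, 0.1509]
tcp_rot: [2.282, 2.159, 0.0]
contact_force: [-0.9, 0.5, -1.0]
finger_gap: 0.0856
finger_force: 0.0
```

{"name": "move_arm", "arguments": {"steps": [[[0,0,0],[0,0,-0.03],-1],[[0,0,0],[0,0,-0.06],-1],[[0,0,0],[0,0,-0.05],-1],[[0,0,0],[-0.06,0,0],-1],[[0,0,0],[-0.06,0,0],-1]]}}

```text
clock: 7.55
position: [0.5788, 0.1881, 0.2914]
tcp_rot: [2.279, 2.161, 0.002]
contact_force: [0.9, -1.5, -0.4]
finger_gap: 0.0854
finger_force: 0.0
```

{"name": "move_arm", "arguments": {"steps": [[[0,0,0],[-0.06,-0.01,0],-1],[[0,0,0],[-0.06,-0.01,0],-1],[[0,0,0],[-0.06,-0.01,0],-1],[[0,0,0],[-0.06,-0.01,0],-1],[[0,0,0],[-0.06,-0.01,0],-1]]}}

```text
clock: 8.18
position: [0.5117, -0.11, 0.2911]
tcp_rot: [2.281, 2.159, 0.0]
contact_force: [1.5, -0.4, -0.0]
finger_gap: 0.0855
finger_force: 0.0
```

```bash
python3 - <<'E'
from h import *
a=cams.camera('top')[:,:,::-1]
cv2.imwrite('pics/top4.png',a)
Z=lambda i,x,y,w,h,k:cv2.resize(np.ascontiguousarray(i[y:y+h,x:x+w]),None,fx=k,fy=k,interpolation=2)
cv2.imwrite('pics/m4.png',np.hstack([Z(a,130,190,100,75,4),Z(a,430,200,100,75,4)]))
go([.45,-.322,.15],([0.046,.999,0],[0,0,-1]))
E
```

```text
t 8.22 pos [ 0.5095 -0.1204  0.2903] tool x [ 0.066  0.998 -0.006] y [ 0.998 -0.066 -0.002] z [-0.003 -0.006 -1.   ]
shift tool [-0.2042 -0.0456  0.1416]
turn deg [ -0.37   0.18 -91.17] units [-0.0031  0.0015 -0.7598]
```

View pics/m4.png

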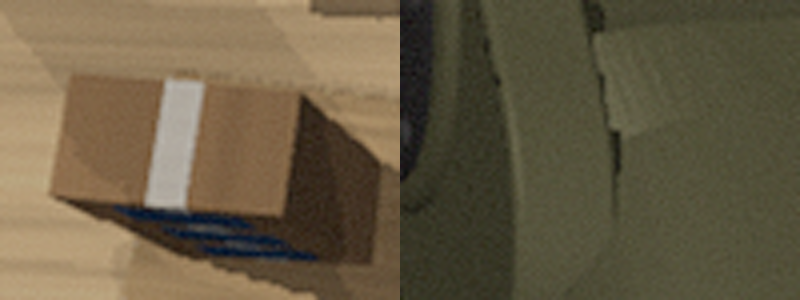

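The carton stands squarely on the column, with lid corners at about (147.5,208.5), (205.5,213.8), (200.8,244), (143,238.3) in the top view.

```bash
python3 - <<'E'
from h import *
c=np.array([px2w('top',u,v,.192) for u,v in [(147.5,208.5),(205.5,213.75),(200.75,244),(143,238.25)]]);print(c.mean(0),c[0]-c[1])
print(np.round(monitor.observe()['joints'],3))
E
```

```text
[0.58415908 0.30797496 0.192     ] [0.00680251 0.11037897 0.        ]
[ 0.645  0.347 -0.658  1.659  0.23   1.215 -0.132]
```

{"name": "move_arm", "arguments": {"steps": [[[0,0,0],[-0.051,-0.0114,0],-1],[[0,0,0],[-0.051,-0.0114,0],-1],[[0,0,0],[-0.051,-0.0114,0],-1],[[0,0,0],[-0.051,-0.0114,0],-1],[[0,0,0.0822],[0,0,0],-1]]}}

```text
clock: 8.85
position: [0.4532, -0.3144, 0.29]
tcp_rot: [-2.469, -1.942, 0.003]
contact_force: [-0.0, 1.3, 0.1]
finger_gap: 0.0851
finger_force: 0.0
```

{"name": "move_arm", "arguments": {"steps": [[[0,0,0.0822],[0,0,0],-1],[[0,0,0.0822],[0,0,0],-1],[[0,0,0.0822],[0,0,0],-1],[[0,0,0.0822],[0,0,0],-1],[[0,0,0.0822],[0,0,0],-1]]}}

```text
clock: 9.48
position: [0.4558, -0.3089, 0.2909]
tcp_rot: [3.053, 0.742, 0.0]
contact_force: [0.3, 0.1, 0.8]
finger_gap: 0.0853
finger_force: 0.0
```

{"name": "move_arm", "arguments": {"steps": [[[0,0,0.0822],[0,0,0],-1],[[0,0,0.0822],[0,0,0],-1],[[0,0,0.0822],[0,0,0],-1],[[0,0,0],[0,0,0.05],-1],[[0,0,0],[0,0,0.05],-1]]}}

```text
clock: 10.1
position: [0.4562, -0.3091, 0.1903]
tcp_rot: [3.14, -0.053, 0.003]
contact_force: [1.0, -0.3, -0.2]
finger_gap: 0.0855
finger_force: 0.0
```

{"name": "move_arm", "arguments": {"steps": [[[0,0,0],[0,0,0.05],-1],[[0,0,0],[0,0,0.04],-1],[[0,0,0],[0,0,0],-1],[[0,0,0],[0,0,0],-1]]}}

```text
clock: 10.6
position: [0.4566, -0.3095, 0.1022]
tcp_rot: [3.14, -0.053, 0.003]
contact_force: [0.7, -0.1, 0.5]
finger_gap: 0.0852
finger_force: 0.0
```

```bash
python3 - <<'E'
from h import *
go([.45,-.3234,.004],([-0.046,-.999,0],[0,0,-1]))
print(np.round(monitor.observe()['joints'],3))
E
```

```text
t 10.6 pos [ 0.4566 -0.3095  0.1022] tool x [ 0.999 -0.034  0.002] y [-0.034 -0.999  0.001] z [ 0.002 -0.001 -1.   ]
shift tool [-0.0063  0.014   0.0982]
turn deg [ 0.04 -0.09  0.71] units [ 0.0004 -0.0008  0.0059]
[ 0.7    0.535 -0.224  1.867  0.166  0.756 -1.219]
```

{"name": "move_arm", "arguments": {"steps": [[[0,0,0.006],[-0.0063,0.014,0],-1],[[0,0,0],[0,0,0.05],-1],[[0,0,0],[0,0,0.035],-1],[[0,0,0],[0,0,0.013],-1],[[0,0,0],[0,0,0],0]], "squeeze": 40}}

```text
clock: 11.22
position: [0.4488, -0.3238, 0.0032]
tcp_rot: [3.14, -0.074, 0.0]
contact_force: [0.1, 0.1, 1.3]
finger_gap: 0.0695
finger_force: 0.0
```

{"name": "move_arm", "arguments": {"steps": [[[0,0,0],[0,0,0],1],[[0,0,0],[0,0,0],1],[[0,0,0],[0,0,0],1],[[0,0,0],[0,0,0],1],[[0,0,0],[0,0,0],1]]}}

```text
clock: 11.85
position: [0.449, -0.3232, 0.003]
tcp_rot: [3.141, -0.073, 0.001]
contact_force: [0.3, -0.7, 1.2]
finger_gap: 0.0062
finger_force: 39.0
```

{"name": "move_arm", "arguments": {"steps": [[[0,0,0],[-0.015,0,0],1],[[0,0,0],[-0.03,0,0],1],[[0,0,0],[-0.03,0,0],1],[[0,0,0],[-0.03,0,0],1],[[0,0,0],[-0.03,0,0],1]]}}

```text
clock: 12.48
position: [0.3123, -0.3166, 0.003]
tcp_rot: [3.141, -0.074, 0.001]
contact_force: [1.6, 0.1, 0.2]
finger_gap: 0.0064
finger_force: 39.0
```

{"name": "move_arm", "arguments": {"steps": [[[0,0,0],[-0.015,0,0],1],[[0,0,0],[0,0,0],1],[[0,0,0],[0,0,0],-1],[[0,0,0],[0,0,0],-1],[[0,0,0],[0,0,0],-1]]}}

```text
clock: 13.1
position: [0.2996, -0.316, 0.0027]
tcp_rot: [-3.141, 0.072, -0.001]
contact_force: [-0.7, -0.9, 0.1]
finger_gap: 0.0606
finger_force: 0.0
```

{"name": "move_arm", "arguments": {"steps": [[[0,0,0],[0,0,-0.05],-1],[[0,0,0],[0,0,-0.06],-1],[[0,0,0],[-0.03,-0.03,0],-1],[[0,0,0],[0,0,0],-1]]}}

```text
clock: 13.6
position: [0.2683, -0.2828, 0.1133]
tcp_rot: [-3.14, 0.072, 0.003]
contact_force: [-0.1, 0.4, -0.2]
finger_gap: 0.0856
finger_force: 0.0
```

```bash
python3 - <<'E'
from h import *
a=cams.camera('top')[:,:,::-1];s=cams.camera('side')[:,:,::-1]
cv2.imwrite('pics/top5.png',a);cv2.imwrite('pics/side5.png',s)
Z=lambda i,x,y,w,h,k:cv2.resize(np.ascontiguousarray(i[y:y+h,x:x+w]),None,fx=k,fy=k,interpolation=2)
cv2.imwrite('pics/m5.png',np.hstack([Z(a,420,200,130,195,3),Z(s,210,290,130,195,3)[:585]] ) if Z(s,210,285,130,195,3).shape[0]==585 else a)
go([.437,-.325,.004])
E
```

```text
Traceback (most recent call last):
ValueError: all the input array dimensions except for the concatenation axis must match exactly, but along dimension 0, the array at index 0 has size 585 and the array at index 1 has size 570
```

View pics/top5.png

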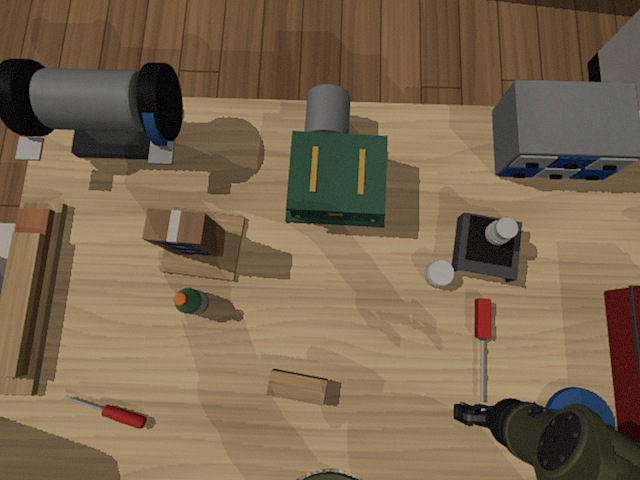

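The rod is now clear of the riser: the red handle spans about (475–491, 299–340) in the top view, and the shank runs down to about (483,402). Measuring the handle by its red mask.

```bash
python3 - <<'E'
from h import *
a=cv2.imread('pics/top5.png');h=cv2.cvtColor(a,cv2.COLOR_BGR2HSV)
m=cv2.inRange(h,(0,120,90),(8,255,255))|cv2.inRange(h,(172,120,90),(180,255,255));m[:,:450]=0;m[:,520:]=0;m[:280]=0;m[360:]=0
p=np.argwhere(m)[:,::-1]
w=np.array([px2w('top',u,v,.028) for u,v in p])[:,:2];r=cv2.minAreaRect(w.astype(np.float32));print(len(p),r)
d=np.array([px2w('top',483,402,.014),px2w('top',482.6,345,.014)]);print(d)
c=np.array(r[0]);ax=(c-d[0][:2]);ax/=np.linalg.norm(ax);print(c,ax)
go([*c,.004],([-ax[1]*-1*-1 if 0 else ax[1],-ax[0],0],[0,0,-1]))
E
```

```text
624 ((0.43809595704078674, -0.3188853859901428), (0.0326368473470211, 0.08457349985837936), 87.34928894042969)
[[ 0.26390967 -0.31746992  0.014     ]
 [ 0.38082813 -0.32162578  0.014     ]]
[ 0.43809596 -0.31888539] [ 0.99996698 -0.00812588]
t 13.7 pos [ 0.2706 -0.2848  0.113 ] tool x [ 0.999 -0.046  0.001] y [-0.046 -0.999  0.001] z [ 0.001 -0.001 -1.   ]
shift tool [0.1688 0.0262 0.1091]
turn deg [ 0.03 -0.03 -2.18] units [ 0.0003 -0.0003 -0.0181]
```

{"name": "move_arm", "arguments": {"steps": [[[0,0,0],[0.056,0.01,0],-1],[[0,0,0],[0.056,0.01,0],-1],[[0,0,0],[0.056,0.009,0],-1],[[0,0,0],[0,0,0.04],-1],[[0,0,0],[0,0,0.04],-1]]}}

```text
clock: 14.32
position: [0.4386, -0.3218, 0.031]
tcp_rot: [3.141, -0.072, 0.002]
contact_force: [0.0, -1.1, -0.2]
finger_gap: 0.0854
finger_force: 0.0
```

{"name": "move_arm", "arguments": {"steps": [[[0,0,0],[0,0,0.02],-1],[[0,0,0],[0,0,0.009],-1],[[0,0,0],[0,0,0],1],[[0,0,0],[0,0,0],1],[[0,0,0],[0,0,0],1]], "squeeze": 80}}

```text
clock: 14.95
position: [0.4374, -0.3219, 0.0047]
tcp_rot: [3.14, -0.073, 0.002]
contact_force: [-0.6, -0.2, -0.4]
finger_gap: 0.0321
finger_force: 0.0
```

{"name": "move_arm", "arguments": {"steps": [[[0,0,0],[0,0,0],1],[[0,0,0],[0,0,0],1],[[0,0,0],[0,0,0],1]]}}

```text
clock: 15.32
position: [0.4374, -0.322, 0.0049]
tcp_rot: [3.139, -0.073, 0.003]
contact_force: [-0.5, 0.0, 6.7]
finger_gap: 0.0266
finger_force: 79.9
```

{"name": "move_arm", "arguments": {"steps": [[[0,0,0],[0,0,-0.03],1],[[0,0,0],[0,0,-0.06],1],[[0,0,0],[0,0,-0.06],1],[[0,0,0],[0,0,-0.05],1],[[0,0,-0.084],[0,0,0],1]]}}

```text
clock: 15.95
position: [0.4387, -0.3225, 0.2086]
tcp_rot: [3.129, 0.208, 0.01]
contact_force: [0.1, -0.1, -2.2]
finger_gap: 0.0266
finger_force: 79.2
```

{"name": "move_arm", "arguments": {"steps": [[[0,0,-0.084],[0,0,0],1],[[0,0,-0.084],[0,0,0],1],[[0,0,-0.084],[0,0,0],1],[[0,0,-0.084],[0,0,0],1],[[0,0,-0.084],[0,0,0],1]]}}

```text
clock: 16.58
position: [0.4364, -0.3214, 0.204]
tcp_rot: [2.746, 1.526, -0.001]
contact_force: [-0.1, 0.3, -2.0]
finger_gap: 0.0266
finger_force: 79.1
```

{"name": "move_arm", "arguments": {"steps": [[[0,0,-0.084],[0,0,0],1],[[0,0,-0.084],[0,0,0],1],[[0,0,-0.084],[0,0,0],1],[[0,0,-0.084],[0,0,0],1],[[0,0,-0.084],[0,0,0],1]]}}

```text
clock: 17.2
position: [0.4364, -0.3216, 0.204]
tcp_rot: [1.835, 2.55, -0.001]
contact_force: [0.9, 0.5, -1.5]
finger_gap: 0.0265
finger_force: 79.1
```

{"name": "move_arm", "arguments": {"steps": [[[0,0,-0.084],[0,0,0],1],[[0,0,-0.084],[0,0,0],1],[[0,0,-0.084],[0,0,0],1],[[0,0,-0.084],[0,0,0],1],[[0,0,-0.084],[0,0,0],1]]}}

```text
clock: 17.82
position: [0.4363, -0.3217, 0.204]
tcp_rot: [-0.574, -3.088, 0.001]
contact_force: [-0.7, 0.4, -2.0]
finger_gap: 0.0264
finger_force: 79.1
```

{"name": "move_arm", "arguments": {"steps": [[[0,0,-0.084],[0,0,0],1],[[0,0,-0.084],[0,0,0],1],[[0,0,0],[0,0,0],1]]}}

```text
clock: 18.2
position: [0.4364, -0.3217, 0.2036]
tcp_rot: [-0.036, -3.141, -0.0]
contact_force: [-0.2, 0.3, -2.4]
finger_gap: 0.0264
finger_force: 79.1
```

```bash
python3 - <<'E'
from h import *
go([.43,.007,.204],([0.021,.9998,0],[0,0,-1]))
print(np.round(monitor.observe()['joints'],3))
E
```

```text
t 18.2 pos [ 0.4364 -0.3217  0.2036] tool x [-1.     0.023  0.   ] y [0.023 1.    0.   ] z [-0.  0. -1.]
shift tool [ 1.390e-02  3.285e-01 -3.000e-04]
turn deg [ 0.02 -0.03 -0.11] units [ 0.0001 -0.0002 -0.0009]
[ 1.297  0.619 -1.171  1.755  0.613  1.191  1.496]
```

{"name": "move_arm", "arguments": {"steps": [[[0,0,0],[0.003,0.04,0],1],[[0,0,0],[0.006,0.058,0],1],[[0,0,0],[0.006,0.058,0],1],[[0,0,0],[0.006,0.058,0],1],[[0,0,0],[0.005,0.058,0],1]]}}

```text
clock: 18.82
position: [0.4162, -0.0475, 0.2041]
tcp_rot: [0.042, 3.14, -0.001]
contact_force: [1.0, -0.2, -0.7]
finger_gap: 0.0265
finger_force: 79.1
```

{"name": "move_arm", "arguments": {"steps": [[[0,0,0],[0.003,0.0565,0],1],[[0,0,0],[0,0,0.05],1],[[0,0,0],[0,0,0.06],1],[[0,0,0],[0,0,0.033],1],[[0,0,0],[0,0,0],1]]}}

```text
clock: 19.45
position: [0.4135, 0.0076, 0.0597]
tcp_rot: [-0.037, -3.138, 0.001]
contact_force: [-0.2, 0.6, -2.0]
finger_gap: 0.0263
finger_force: 79.1
```

```bash
python3 - <<'E'
from h import *
a=cams.camera('top')[:,:,::-1];s=cams.camera('side')[:,:,::-1]
cv2.imwrite('pics/top6.png',a);cv2.imwrite('pics/side6.png',s)
go([.43,.007,.0605],([0.021,.9998,0],[0,0,-1]))
print(w2px('top',[.588,.007,.0695]),w2px('side',[.588,.007,.0695]))
Z=lambda i,x,y,w,h,k:cv2.resize(np.ascontiguousarray(i[y:y+h,x:x+w]),None,fx=k,fy=k,interpolation=2)
cv2.imwrite('pics/m6.png',np.hstack([Z(a,290,200,100,120,4),Z(s,260,200,100,120,4)]))
E
```

```text
t 19.55 pos [0.4154 0.0079 0.0618] tool x [-1.     0.023 -0.001] y [0.023 1.    0.   ] z [ 0.001 -0.    -1.   ]
shift tool [-0.0146 -0.0006  0.0013]
turn deg [ 0.    0.05 -0.12] units [ 0.      0.0004 -0.001 ]
[334.04164437 241.62878075] [316.12081795 251.84458296]
```

View pics/m6.png

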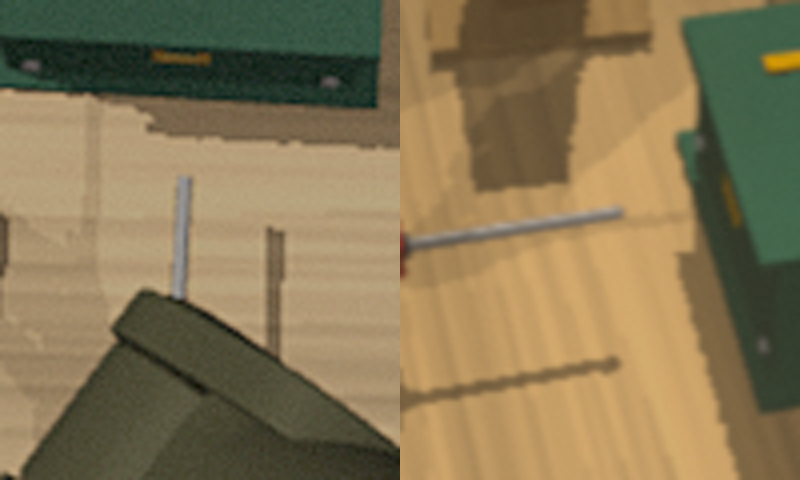

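The tip is at (336,244.5) in the top view and (315.3,253) in the side view, and the shank meets the wrist outline at top (334.8,274.5).

```bash
python3 - <<'E'
from h import *
t=tri([('top',336,244.5),('side',315.25,253.1)]);print('tip',t, w2px('top',t),w2px('side',t))
# direction from two top pixels at tip height and from a side one (handle junction at about crop (408,245))
p=px2w('top',336,246,t[2]);q=px2w('top',334.8,274.5,t[2]);d=p-q;print('top yaw',np.degrees(np.arctan2(d[1],d[0])))
for dz in(-.004,0,.004,.008): 
  print(dz,w2px('side',t+[-.129,.129*.03,dz]),w2px('side',t+[-.129,.129*.0,dz]))
print('hole',[px2w('top',334.8,213.8,z) for z in(.0695,)])
E
```

```text
tip [0.58335022 0.00262344 0.070192  ] [336.02663065 243.75723872] [314.60080566 253.29805454]
top yaw -0.7941895993971938
-0.004 [260.0321056  262.74297914] [260.2927577  263.94697917]
0 [259.89395082 261.57992195] [260.15488281 262.78416744]
0.004 [259.75520698 260.41190583] [260.01641889 261.61638791]
0.008 [259.61587031 259.23889898] [259.87736216 260.44360867]
hole [array([0.64972966, 0.00710606, 0.0695    ])]
```

{"name": "move_arm", "arguments": {"steps": [[[0,0,0],[-0.02,0.005,0],1],[[0,0,0],[-0.03,0,0],1],[[0,0,0],[-0.008,0,0],1],[[0,0,0],[0,0,0],1],[[0,0,0],[0,0,0],1]]}}

```text
clock: 20.18
position: [0.472, 0.011, 0.0612]
tcp_rot: [-0.034, -3.141, 0.001]
contact_force: [0.0, 0.1, -1.9]
finger_gap: 0.0266
finger_force: 79.1
```

```bash
python3 - <<'E'
from h import *
a=cams.camera('top')[:,:,::-1];s=cams.camera('side')[:,:,::-1]
go([.43,.007,.0605],([0.021,.9998,0],[0,0,-1]))
Z=lambda i,x,y,w,h,k:cv2.resize(np.ascontiguousarray(i[y:y+h,x:x+w]),None,fx=k,fy=k,interpolation=2)
cv2.imwrite('pics/m7.png',np.hstack([Z(a,300,195,66,80,6),Z(s,290,220,66,80,6)]))
E
```

```text
t 20.27 pos [0.4722 0.0111 0.061 ] tool x [-1.     0.021  0.   ] y [ 0.021  1.    -0.001] z [-0.    -0.001 -1.   ]
shift tool [ 0.0421 -0.005   0.0005]
turn deg [-0.03 -0.02 -0.01] units [-0.0003 -0.0001 -0.0001]
```

View pics/m7.png

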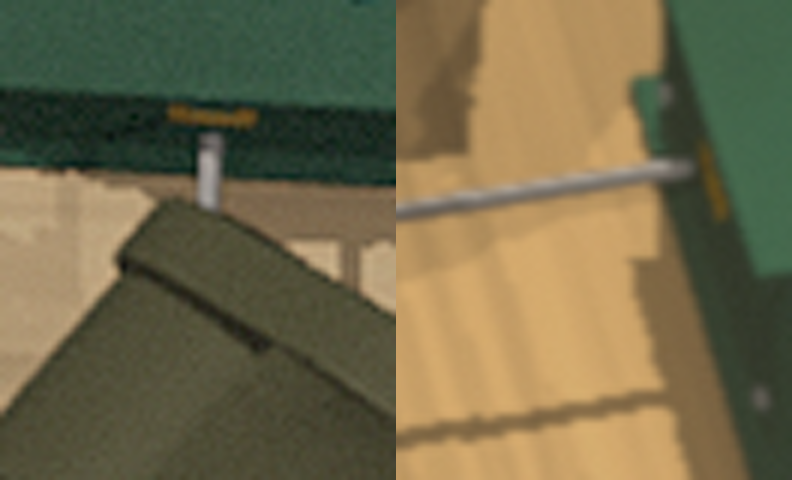

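The tip at (211,137) in the left crop lines up with the rim centre at (213,117), about 1 cm short of the face. Inserting.

{"name": "move_arm", "arguments": {"steps": [[[0,0,0],[-0.01,0,0.0005],1],[[0,0,0],[-0.015,0,0],1],[[0,0,0],[-0.015,0,0],1],[[0,0,0],[0,0,0],1]]}}

```text
clock: 20.78
position: [0.5141, 0.0106, 0.0602]
tcp_rot: [0.035, 3.141, 0.001]
contact_force: [-0.5, 0.6, -0.2]
finger_gap: 0.0264
finger_force: 79.1
```

{"name": "move_arm", "arguments": {"steps": [[[0,0,0],[-0.02,0,0],1],[[0,0,0],[-0.02,0,0],1],[[0,0,0],[-0.01,0,0],1],[[0,0,0],[-0.004,0,0],1],[[0,0,0],[-0.004,0,0],1]]}}

```text
clock: 21.4
position: [0.5704, 0.0092, 0.0602]
tcp_rot: [-0.033, -3.141, 0.0]
contact_force: [0.2, 0.3, -2.1]
finger_gap: 0.0263
finger_force: 79.1
```

{"name": "move_arm", "arguments": {"steps": [[[0,0,0],[-0.003,0,0],1],[[0,0,0],[-0.003,0,0],1],[[0,0,0],[0,0,0],1]]}}

```text
clock: 21.78
position: [0.5749, 0.009, 0.0599]
tcp_rot: [-0.032, -3.138, 0.001]
contact_force: [-5.5, 0.7, 0.5]
finger_gap: 0.0263
finger_force: 79.4
```

Contact with the striker (5.5 N). Pressing on in small steps.

{"name": "move_arm", "arguments": {"steps": [[[0,0,0],[-0.003,0,0],1],[[0,0,0],[-0.003,0,0],1],[[0,0,0],[-0.002,0,0],1],[[0,0,0],[0,0,0],1],[[0,0,0],[0,0,0],1]]}}

```text
clock: 22.4
position: [0.582, 0.0088, 0.0597]
tcp_rot: [-0.032, -3.136, 0.002]
contact_force: [-8.1, 0.2, 0.5]
finger_gap: 0.0265
finger_force: 79.4
```

{"name": "move_arm", "arguments": {"steps": [[[0,0,0],[0,0,0],1],[[0,0,0],[0,0,0],1],[[0,0,0],[0,0,0],1],[[0,0,0],[0,0,0],1],[[0,0,0],[0,0,0],1]]}}

```text
clock: 23.02
position: [0.582, 0.0088, 0.0597]
tcp_rot: [-0.032, -3.136, 0.002]
contact_force: [-8.3, 1.3, 0.8]
finger_gap: 0.0265
finger_force: 79.4
```

```bash
python3 - <<'E'
from h import *
s=cams.camera('side')[:,:,::-1]
cv2.imwrite('pics/side8.png',s[130:350,190:510])
E
```

```text
(no output)
```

View pics/side8.png

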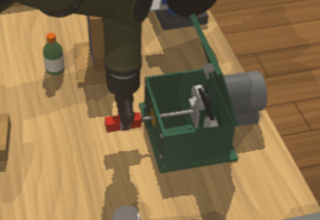

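The crop shows the cover up, the rod through the hole and its tip on the striker. Withdrawing.

{"name": "move_arm", "arguments": {"steps": [[[0,0,0],[0.02,0,0],1],[[0,0,0],[0.035,0,0],1],[[0,0,0],[0.04,0,0],1],[[0,0,0],[0.04,0,0],1],[[0,0,0],[0.035,0,0],1]]}}

```text
clock: 23.7
position: [0.4134, 0.0125, 0.0605]
tcp_rot: [0.033, 3.141, -0.0]
contact_force: [-0.5, 0.7, -2.4]
finger_gap: 0.0265
finger_force: 79.3
```

{"name": "move_arm", "arguments": {"steps": [[[0,0,0],[0,0,0],1],[[0,0,0],[0,0,0.03],1],[[0,0,0],[0,0,0.02],1],[[0,0,0],[0,0,0.003],1],[[0,0,0],[0,0,0],1]]}}

```text
clock: 24.32
position: [0.4156, 0.0129, 0.0076]
tcp_rot: [0.033, 3.141, 0.001]
contact_force: [-0.7, 0.1, -0.5]
finger_gap: 0.0266
finger_force: 79.3
```

{"name": "move_arm", "arguments": {"steps": [[[0,0,0],[0,0,0.002],1],[[0,0,0],[0,0,0],1],[[0,0,0],[0,0,0],-1],[[0,0,0],[0,0,0],-1],[[0,0,0],[0,0,0],-1]]}}

```text
clock: 24.95
position: [0.4151, 0.0125, 0.0054]
tcp_rot: [0.034, 3.141, 0.0]
contact_force: [0.4, 1.2, 0.8]
finger_gap: 0.079
finger_force: 0.0
```

{"name": "move_arm", "arguments": {"steps": [[[0,0,0],[0,0,0],-1],[[0,0,0],[0,0,-0.04],-1],[[0,0,0],[0,0,-0.06],-1],[[0,0,0],[0,0,-0.06],-1],[[0,0,0],[0,0,-0.04],-1]]}}

```text
clock: 25.58
position: [0.4151, 0.013, 0.2077]
tcp_rot: [0.033, 3.14, -0.0]
contact_force: [0.1, -0.3, -0.5]
finger_gap: 0.0854
finger_force: 0.0
```

{"name": "move_arm", "arguments": {"steps": [[[0,0,0],[0,-0.05,0],-1],[[0,0,0],[0,-0.06,0],-1],[[0,0,0],[0,-0.05,0],-1],[[0,0,0],[0,0,0],-1],[[0,0,0],[0,0,0],-1]]}}

```text
clock: 26.2
position: [0.4114, -0.1468, 0.2052]
tcp_rot: [-0.034, -3.141, -0.001]
contact_force: [-0.1, 0.3, 0.0]
finger_gap: 0.0853
finger_force: 0.0
```

```bash
python3 - <<'E'
from h import *
a=cams.camera('top')[:,:,::-1]
cv2.imwrite('pics/top9.png',a)
go([0,0,0])
E
```

```text
t 26.25 pos [ 0.4115 -0.1463  0.2054] tool x [-1.    0.02 -0.  ] y [0.02 1.   0.  ] z [ 0.  0. -1.]
shift tool [0.4144 0.138  0.2054]
```

View pics/top9.png

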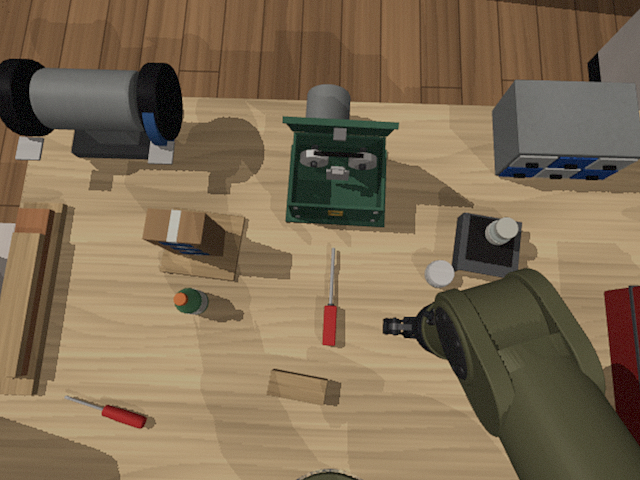

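The rod lies flat in front of the guard, from (330,345) to (334,248). The cover is up, the stack stands at (185,230), and the bystanders have not moved.

```bash
python3 -c "
from cell import arm
print(arm.job_done())"
```

```text
the job is handed in; nothing more can be done
None
```

The job is handed in at about 26 s on the robot clock: the carton stands squarely on the column, the cover is up, and the rod lies flat in front of the guard with the bystanders undisturbed in the last picture; the hand-in returned no verdict.

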